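Gauge a carton against the flip stop

ROBOT

A 6-joint arm with a two-finger parallel gripper is mounted at the origin on a cart in front of the work surface, level with it; the furniture and walls round the work are solid. World frame = base frame: x ahead of the robot, y to its left, z up, the work surface at z = 0. Lengths are in m, angles in degrees, forces in N, time in s.
With the tool pointing down it reaches from about 0.35 to 0.875 m from the base axis. Payload 4.2 kg.
Tool frame: the origin (TCP) lies on the front face of the gripper's body, between the roots of the fingers; the fingertips stand finger_overhang ahead of it and the grasp point (between the pads) lies 51 mm ahead of it (finger_overhang is the distance from the TCP to the fingertips, in m); z points along the fingers, y is the line along which they close (so a half turn about z gives the same grasp; the last joint's range is limited). The gripper opens to 87 mm and grips with 3 to 60 N. Pads are 19 mm wide; open, the fingers measure 117 mm over their backs; the gripper's body (75 mm by 190 mm) begins 51 mm behind the grasp point.
Start: joints at [91.765, 22.042, 0.453, 0, -68.411, -14.817], TCP at [0.141, 0.609, 0.292] pointing down, gripper open.
Joint ranges: [-179.83, 179.83], [-69.29, 118.12], [-61.27, 80.66], [-181.25, 117.63], [-171.15, -9.14], [-177.46, 177.46]. Speed limits (degrees/s): [159.86, 159.86, 180, 180, 180, 180].

INTERFACE

Orientations are given as a 3x3 rotation matrix whose columns are the frame's x, y, z axes.
In Python, from station import sense, capture, camera_model, finish_job, finger_overhang gives the robot as it stands. The module is installed in compiled form; this text tells all that it offers.
- The arm moves only by the tool jog_arm, never from a script. Its argument "rows" is a list that holds one entry, the list of rows, each a list of 4 numbers: the shift along the tool's x, y, z in m, then the turn about the tool's z in rad. A call has 1 to 20 rows; each row shifts and turns the commanded pose from where the row before left it, along the tool's axes as they then stand; what a row does not reach is not made up. A row lasts 1/8 s, in which the tool goes at most 62.5 mm and 10.7 degrees, less where a joint would pass 70% of its speed; a pose out of reach is approached as far as the arm can. A call is refused whole if a number of a shift passes 0.0625 or a number of a turn 0.188, either way. A call with a gripper value outside its range is refused whole. "claw" is the opening, from 0 (shut) to 1 (fully open), set as the call begins (left out, the last holds). The fingers move at their own pace and stop on an object; the grip force is fixed at half the most. Time passes only in rows, so rows that do not move let the fingers close. It gives the time, the measured TCP pose, the force, the opening and the grip force at its end, in the units of the state.
- sense(): the state, without advancing time (a new reading comes with each control period).
- capture(name): name is "side" or "top" or "wrist"; returns the picture (480x640x3 uint8, red, green, blue); there is no depth.
- camera_model(name): a dict with "fovy" (degrees; the focal length in pixels is half the picture's height over the tangent of half this angle, whatever the lens; pixels are square), "cx", "cy" (the principal point, pixels), "k1" (the pictures are not rectified: a ray, as slopes to the right and down, at radius r is drawn at 1 + k1 r^2 times it, then the intrinsics apply), "eye" and "rotation" of the camera in the world. Camera axes: x right, y down, z forward; pixel columns grow to the right and rows downward; lengths in m; the calibration is good to about 2 mm. A picture is of the moment at which its call begins: read the wrist's pose just before it. camera_model takes no time and is no camera call; for the wrist camera it gives the pose at the moment of the call.
- finish_job(): hands the job in; it is judged then, once.
The state is a dict: "time_s": time; "joints": joint angles; "joint_velocities": joint speeds; "effort": joint torques, N m; "tcp_pos": TCP position; "ee_rot": TCP orientation; "wrist_force": force on the tool from outside, world axes, zero at the start; "moment": the same for the moment, N m; "gripper_width": opening from 0.0 (shut) to 1.0 (fully open); "gripper_force": force on a finger pad.
Only numpy, scipy, OpenCV 4.12 (cv2) and the standard library are available. Lean on these libraries where they do the work, as an engineer would, in place of code of your own. Each camera call takes 0.05 s, during which the arm holds its last target. There are 200 camera calls.

TASK

Flip the orange stop down onto the fence, push the pink-and-brown carton on the board flush against the fence, and slide it along by its rear end until it bears with a light, steady push against the stop's screw nose; the carton is thin card, so feel for the contact and never press it hard. Then flip the stop fully up again, leaving the carton lying where it was gauged, ready for labelling, and leave everything else on the table alone.

Things in the scene. Friction and masses are not known exactly. Their poses are not given: they have to be found in the camera images.
- gauge_board: Fixed plywood board 150 (x) by 320 (y) mm, 12 mm thick, on the table; origin at the centre of its underside; axes like the world's but for its yaw. An aluminium fence runs along its y axis: front face at board x = +25 mm, x 25 to 43, top 46 mm above the table, as high as the carton's top. The carton lies on the board on the -x side of that face.
- stop_carriage: Black block clamped behind the fence that carries the flip stop. Origin on the fence's front face, in the middle of the stop's width, at table height; axes parallel to the board's. Its cheeks (y -18 to +18, x 35 to 55 mm) stand up to 60 mm above the table. With the stop down, the 12 mm thick orange stop plate (y -6 to +6, x -34 to -2, z 15 to 49 mm) stands across the carton's lane.
- stop_base (a point): Point of the carriage on the fence's front face, in the middle of the stop's width, 12 mm above the table. With the stop down a rigid steel screw nose, 14 mm across, sticks out of the plate's -y face (which is at y -6 mm) towards the carton, at x -17 mm, 29 mm above the table: by 2 to 12 mm, different each time. No reading gives it; it must be felt.
- flip_stop (a joint): Hinge angle of the orange flip stop, rad: 0 = down, resting on the fence; 1.8 = fully up, leaning back beyond upright (1.57). Its axis is the board's y axis; the stop swings up from -x over the hinge towards +x. A friction hinge: about 1 N at the ball turns it and it stays where it is left.
- stop_hinge (a point): Point on the flip stop's hinge axis, in the middle of the stop's width, 52 mm above the table, at carriage x +45 mm.
- stop_ball (a point): Centre of the black ball, 24 mm in diameter, on the outer end of the flip stop's 12 mm thick arm: the handle, to pinch from above with fingers closing along the board's y. Stop down: 113 mm to -x of the hinge and 20 mm above it (72 mm above the table). It moves on a circle about the hinge and can turn between the fingers.
- carton_mid (a point): Centre of the pink-brown box lying on the board, 117 x 34 x 34 mm, 40 to 85 g, top 46 mm above the table. Its long x axis points roughly along the board's +y, to the stop. It begins a few cm short of the stop, 0.5 to 3 cm off the fence, slightly askew. It cannot be gripped there: push it by its side, then by its rear end. Over 15 N against the stop crushes it; 3 to 8 N is a good push.
- carton_end (a point): Centre of the carton's +x end face, the one that meets the screw nose; 58.5 mm from carton_mid along the carton's x axis.
- bench_scale: Bystander: white bench scale 178 x 132 x 25 mm; origin centre of underside.
- tape: Bystander: roll of beige tape 103 mm across, 25 mm high; origin centre of underside.
- tally_counter: Bystander: white hand counter 46 x 67 x 22 mm; origin at its underside.
- lacquer_bottle: Bystander: brown bottle with black cap, 27 mm across, 74 mm high; origin centre of underside.
- pink_bottle: Bystander: pink bottle with black cap, 27 mm across, 74 mm high; origin centre of underside.
- parts_case: Bystander: clear three-bay case 92 x 135 x 34 mm; origin centre of underside.

How it is judged:
By the outcome, as a careful person would: the job done as asked, in the order asked, and still so for the second after the job is handed in, with the robot touching nothing.
It also fails if it takes over 72 s, if anything falls off the work surface, if the arm or the gripper's body presses on something with over 40 N, if the wrist force passes 120 N, or if a joint passes its speed limit or range.

## Working session

There is one attempt and no reset: what is moved stays moved. The work goes in short steps, Python scripts to look and compute and a tool call to move; the robot and the scene stay as the last step left them, time stands still between calls to the robot, and variables do not carry over. Pictures are saved under pics/ and viewed, at most 10 in all, crops included, and the job is handed in when it is done.

Besides the shell and the picture viewer there is one more tool, called after "Emit:" in YAML: its name, and indented under it one key for each argument. jog_arm: Moves the arm, as the interface text tells. Its arguments: {"type":"object","properties":{"rows":{"type":"array"},"claw":{"type":"number"}},"required":["rows"]}

```bash
mkdir -p pics
cat > h.py <<'E'
import numpy as np, cv2
from station import *
def ray(m,u,v):
    f=240/np.tan(np.radians(m["fovy"])/2)
    d=np.array([(u-m["cx"])/f,(v-m["cy"])/f]); s=d.copy()
    for _ in range(20): s=d/(1+m["k1"]*(s@s))
    return np.array(m["eye"]),np.array(m["rotation"])@np.array([s[0],s[1],1])
def onz(m,u,v,z):
    e,d=ray(m,u,v); return e+d*(z-e[2])/d[2]
def proj(m,p):
    f=240/np.tan(np.radians(m["fovy"])/2)
    c=np.array(m["rotation"]).T@(np.array(p)-m["eye"]); s=c[:2]/c[2]; s=s*(1+m["k1"]*(s@s))
    return s*f+[m["cx"],m["cy"]]
E
python3 - <<'E'
from h import *
s=sense();print(s["tcp_pos"],np.round(s["ee_rot"],3),finger_overhang,s["wrist_force"],s["gripper_width"])
a=[]
for n in("top","side"):
    i=capture(n);m=camera_model(n);print(n,m);cv2.imwrite(f"pics/{n}0.png",i[...,::-1])
E
```

```text
[0.14102933 0.60841163 0.29114706] [[ 0.974 -0.226 -0.   ]
 [-0.226 -0.974 -0.002]
 [ 0.     0.002 -1.   ]] 0.0697 [-0.63304914  0.21703761 -0.37006514] 1.0016521977548074
top {'fovy': 54.67754160730509, 'cx': 313.500449536032, 'cy': 240.6898712900552, 'k1': -0.11531918092162391, 'eye': array([0.4579622 , 0.24166135, 0.91662841]), 'rotation': array([[ 0.0195882 , -0.9851503 ,  0.17057314],
       [-0.99976786, -0.02083148, -0.00550197],
       [ 0.00897356, -0.17042577, -0.98532966]])}
side {'fovy': 57.136515780278955, 'cx': 319.4453670927339, 'cy': 232.2787358416706, 'k1': 0.02950515122040433, 'eye': array([0.49569076, 0.9450752 , 0.48396936]), 'rotation': array([[-0.9925086 , -0.06696827,  0.1021858 ],
       [-0.12172782,  0.47055744, -0.87393251],
       [ 0.01044146, -0.87982438, -0.47518421]])}
```

View pics/top0.png

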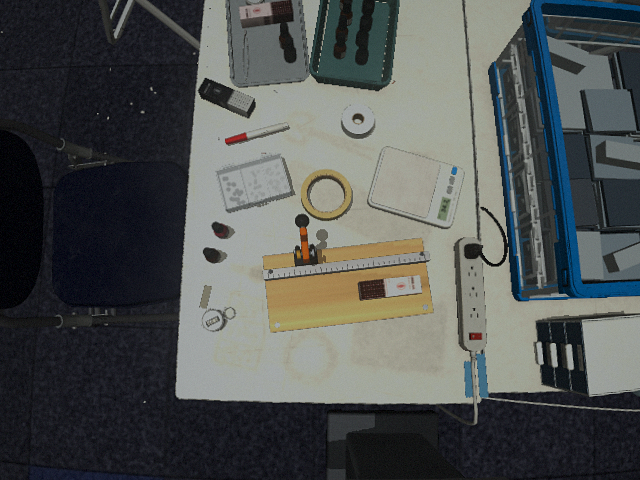

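View pics/side0.png

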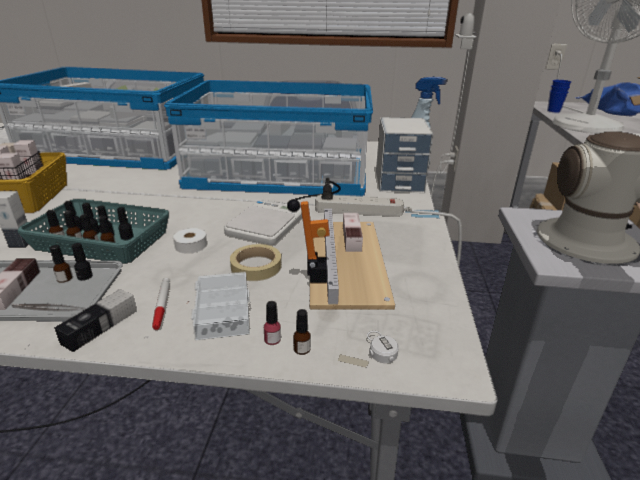

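The top view shows the board with corners near (263,255), (425,238), (432,310) and (271,332). The fence is at about row 265, the raised stop with its ball at (302,220), and the carton at (390,288). The side view confirms the stop is up. Next I'll compute positions.

Run:
```python
from h import *
m=camera_model("top");i=cv2.imread("pics/top0.png");hsv=cv2.cvtColor(i,cv2.COLOR_BGR2HSV)
for u,v,z in [(263,255,.012),(425,238,.012),(432,310,.012),(271,332,.012),(263,279,.046),(430,262,.046)]: print((u,v),onz(m,u,v,z).round(4))
# board
b=cv2.inRange(hsv,(8,70,120),(28,200,255));b[:230]=0
b=cv2.morphologyEx(b,cv2.MORPH_OPEN,np.ones((3,3)));c=max(cv2.findContours(b,0,1)[0],key=cv2.contourArea)
bx=cv2.boxPoints(cv2.minAreaRect(c));print(bx)
P=np.array([onz(m,*p,.012)[:2] for p in bx]);print("board",P.round(4),P.mean(0))
o=cv2.inRange(hsv,(3,180,120),(14,255,255));o[:200]=0
ys,xs=np.nonzero(o);print("orange",xs.min(),xs.max(),ys.min(),ys.max(),xs.mean())
cr=cv2.resize(i[200:340,250:440],None,fx=4,fy=4,interpolation=2);cv2.imwrite("pics/crop0.png",cr)
```

```text
(263, 255) [0.5839 0.3354 0.012 ]
(425, 238) [0.6247 0.014  0.012 ]
(432, 310) [0.4822 0.0027 0.012 ]
(271, 332) [0.4348 0.3148 0.012 ]
(263, 279) [0.5336 0.3302 0.046 ]
(430, 262) [0.5721 0.0139 0.046 ]
[[264.0307  280.76108]
 [426.89417 261.60068]
 [432.9488  313.06485]
 [270.08533 332.22525]]
board [[0.5332 0.3316]
 [0.5773 0.0112]
 [0.4763 0.0009]
 [0.4344 0.3165]] [0.50527611 0.16502969]
orange 300 308 228 258 304.2287581699346
```

View pics/crop0.png

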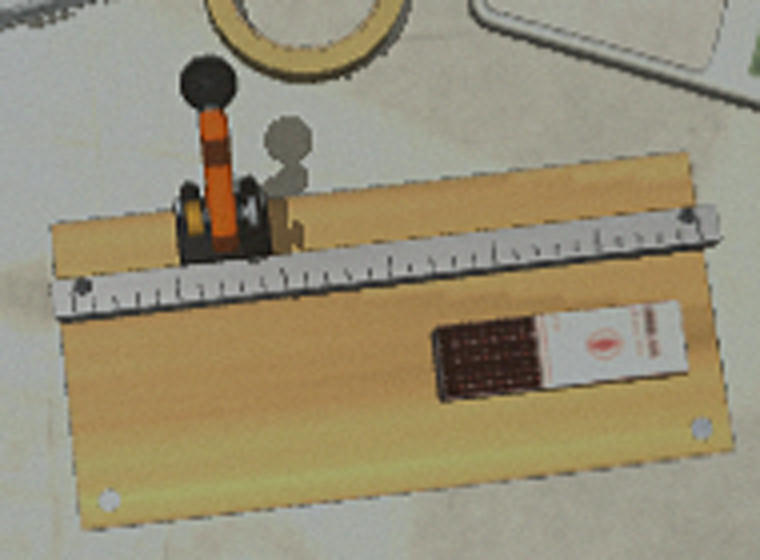

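The crop shows the board and fence edges, the ball at (302,221), the carton's top corners, and the carriage cheeks at crop x 180–268.

Run:
```python
from h import *
m=camera_model("top")
q=lambda x,y,z:onz(m,250+x/4,200+y/4,z)[:2]
B=np.array([q(53,226,.012),q(688,152,.012),q(733,450,.012),q(82,528,.012)]);c=B.mean(0)
yd=(B[0]-B[1])+(B[3]-B[2]);yaw=np.degrees(np.arctan2(-yd[0],yd[1]))
F=np.array([q(60,317,.046),q(718,243,.046)]);fd=F[0]-F[1]
print("B",B.round(3),"c",c,"yaw",yaw,"fence yaw",np.degrees(np.arctan2(-fd[0],fd[1])))
t=np.radians(yaw);X=np.array([np.cos(t),np.sin(t)]);Y=np.array([-np.sin(t),np.cos(t)])
l=lambda p:np.array([(p-c)@X,(p-c)@Y])
print("fence loc",l(F[0]),l(F[1]))
b=q(208,83,.1575);print("ball",b,l(b))
print("cheek y",l(q(180,250,.05)),l(q(268,245,.05)))
C=np.array([q(435,328,.046),q(683,302,.046),q(688,372,.046),q(445,400,.046)])
print("carton",C.round(4),[l(p).round(4) for p in C],"mid",C.mean(0))
```

```text
B [[0.581 0.335]
 [0.625 0.02 ]
 [0.477 0.   ]
 [0.435 0.316]] c [0.52942051 0.16772723] yaw 7.790763635934221 fence yaw 7.542556465203462
fence loc [0.02531685 0.15673836] [ 0.02395486 -0.15765809]
ball [0.62280134 0.25731219] [0.10466267 0.07609974]
cheek y [0.04987192 0.09718207] [0.04747479 0.05582525]
carton [[0.5317 0.1502]
 [0.546  0.0322]
 [0.5129 0.0303]
 [0.4981 0.1453]] [array([-0.0001, -0.0177]), array([-0.0019, -0.1365]), array([-0.035 , -0.1339]), array([-0.0341, -0.0179])] mid [0.52216863 0.08950866]
```

Emit:
jog_arm:
  rows:
    - [[0,0,0,-0.1815],[0,0,0,-0.1815],[0.036,0.0345,-0.007,0],[0.036,0.0345,-0.007,0],[0.036,0.0345,-0.007,0],[0.036,0.0345,-0.007,0],[0.036,0.0345,-0.007,0],[0.036,0.0345,-0.007,0],[0.036,0.0345,-0.007,0],[0.036,0.0345,-0.007,0],[0.036,0.0345,-0.007,0],[0.036,0.0345,-0.007,0],[0,0,0,0],[0,0,0,0]]

```text
time_s: 1.85
tcp_pos: [0.5441, 0.3154, 0.3615]
ee_rot: [[0.991, 0.134, -0.001], [0.134, -0.991, -0.001], [-0.001, 0.0, -1.0]]
wrist_force: [-0.7, -0.3, 0.5]
gripper_width: 1.0
gripper_force: 0.0
```

Run:
```python
from h import *
s=sense();m=camera_model("wrist");i=capture("wrist");cv2.imwrite("pics/w1.png",i[...,::-1])
import pickle;pickle.dump(m,open("w1.pkl","wb"));R=np.array(s["ee_rot"])
print(s["time_s"],s["tcp_pos"],R.round(3),s["wrist_force"],m)
```

```text
1.85 [0.54406377 0.31536963 0.36147228] [[ 0.991  0.134 -0.001]
 [ 0.134 -0.991 -0.001]
 [-0.001  0.    -1.   ]] [-0.73616584 -0.27899399  0.48733963] {'fovy': 62.993477870099774, 'cx': 316.0629791125524, 'cy': 234.68778462961293, 'k1': -0.011557005407011687, 'eye': array([0.61827632, 0.32603532, 0.45446282]), 'rotation': array([[ 0.1330119 , -0.9531726 , -0.271606  ],
       [-0.99111322, -0.12749021, -0.03795821],
       [ 0.00155361,  0.27424119, -0.96165969]])}
```

View pics/w1.png

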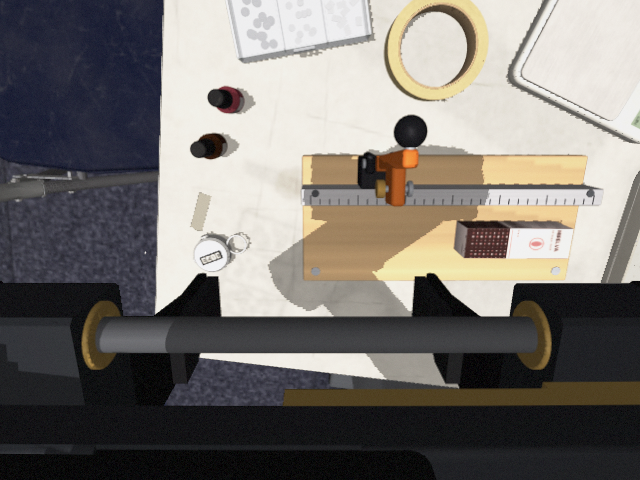

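The wrist view shows the ball at (410,131), the fence's top front edge at about row 206 and level (so the yaw is aligned), the board's left edge at x 303, and the carton at (455–573, 220–258).

Run:
```python
from h import *
import pickle
m=pickle.load(open("w1.pkl","rb"));t=camera_model("top")
i=cv2.imread("pics/w1.png");g=i[105:160,385:440].max(2)<60
n,_,st,ce=cv2.connectedComponentsWithStats(g.astype(np.uint8));k=1+st[1:,4].argmax();print(st[k],ce[k]+[385,105])
u=ce[k]+[385,105] if st[k][3]<40 else (410.5,131)
e1,d1=ray(m,*u);e2,d2=ray(t,302,220.75)
A=np.array([d1,-d2]).T;s=np.linalg.lstsq(A,e2-e1,rcond=None)[0]
p,q=e1+s[0]*d1,e2+s[1]*d2;print("ball",p,q)
for v in [(303,206,.046),(600,206,.046),(303,155,.012),(585,155,.012),(303,280,.012),(567,280,.012)]:print(v,onz(m,*v).round(4))
C=np.array([onz(m,*v,.046) for v in[(455,221),(569,221),(573,258),(463,258)]]);print(C.round(4),C.mean(0))
th=np.radians(7.7);X=np.array([np.cos(th),np.sin(th)]);Y=np.array([-X[1],X[0]]);c0=np.array([.529,.168])
for w in(onz(m,303,206,.046),onz(m,600,206,.046),p,*C):print(((w[:2]-c0)@X).round(4),((w[:2]-c0)@Y).round(4))
# hinge sides via orange arm mid
for a in((385,196,.058),(405,196,.058)):w=onz(m,*a);print("arm",(w[:2]-c0)@X,(w[:2]-c0)@Y)
```

```text
[  9  11  33  31 816] [410.18504902 131.23039216]
ball [0.62182671 0.25728242 0.16165242] [0.62189663 0.25722629 0.16166645]
(303, 206, 0.046) [0.5325 0.3279 0.046 ]
(600, 206, 0.046) [0.5748 0.013  0.046 ]
(303, 155, 0.012) [0.5826 0.3352 0.012 ]
(585, 155, 0.012) [0.625  0.0229 0.012 ]
(303, 280, 0.012) [0.4345 0.3167 0.012 ]
(567, 280, 0.012) [ 0.4769 -0.0031  0.012 ]
[[0.5379 0.1638 0.046 ]
 [0.5544 0.0412 0.046 ]
 [0.5141 0.0236 0.046 ]
 [0.4979 0.1453 0.046 ]] [0.52605228 0.09348596 0.046     ]
0.0249 0.158
0.0246 -0.1597
0.104 0.076
0.0083 -0.0054
0.0081 -0.1291
-0.0342 -0.1411
-0.0339 -0.0183
arm 0.037696895088271176 0.0734809060121148
arm 0.03768051432770013 0.05296349062855107
```

Emit:
jog_arm:
  rows:
    - [[0.0347,0.034,0.01,0],[0.0346,0.0341,0.02,0],[0,0,0.04,0],[0,0,0.04,0],[0,0,0.039,0],[0,0,0,0],[0,0,0,0]]

```text
time_s: 2.78
tcp_pos: [0.6226, 0.2586, 0.2152]
ee_rot: [[0.991, 0.137, 0.003], [0.137, -0.991, 0.001], [0.003, -0.001, -1.0]]
wrist_force: [0.8, 0.1, 1.2]
gripper_width: 0.999
gripper_force: 0.0
```

Emit:
jog_arm:
  rows:
    - [[0,0,0,0],[0,0,0,0],[0,0,0,0],[0,0,0,0],[0,0,0,0],[0,0,0,0]]
  claw: 0

```text
time_s: 3.52
tcp_pos: [0.6222, 0.2573, 0.2132]
ee_rot: [[0.991, 0.135, -0.0], [0.135, -0.991, -0.0], [-0.0, 0.0, -1.0]]
wrist_force: [0.1, 0.3, 0.2]
gripper_width: 0.4
gripper_force: 0.0
```

Emit:
jog_arm:
  rows:
    - [[0,0,0,0],[0,0,0,0],[0,0,0,0],[0,0,0,0]]

```text
time_s: 4.03
tcp_pos: [0.6222, 0.2574, 0.2132]
ee_rot: [[0.991, 0.135, -0.0], [0.135, -0.991, -0.0], [-0.0, 0.0, -1.0]]
wrist_force: [-0.3, 0.6, 0.2]
gripper_width: 0.251
gripper_force: 30.0
```

Run:
```python
import numpy as np
r=.1148;a0=10.04
th=np.linspace(97.2,-0.5,17)
a=np.radians(a0+th);x=-r*np.cos(a);z=r*np.sin(a)
for p in zip(np.diff(x).round(4),(-np.diff(z)).round(4)):print("[%.4f, 0, %.4f, 0]"%p,end=", ")
```

```text
[-0.0119, 0, -0.0030, 0], [-0.0121, 0, -0.0017, 0], [-0.0122, 0, -0.0004, 0], [-0.0122, 0, 0.0009, 0], [-0.0120, 0, 0.0022, 0], [-0.0117, 0, 0.0034, 0], [-0.0113, 0, 0.0047, 0], [-0.0107, 0, 0.0058, 0], [-0.0101, 0, 0.0070, 0], [-0.0093, 0, 0.0080, 0], [-0.0084, 0, 0.0089, 0], [-0.0074, 0, 0.0098, 0], [-0.0063, 0, 0.0105, 0], [-0.0051, 0, 0.0111, 0], [-0.0039, 0, 0.0116, 0], [-0.0027, 0, 0.0119, 0],
```

Gripped, with the opening at 22 mm on the ball. Swinging the stop down.

Emit:
jog_arm:
  rows:
    - [[-0.0119,0,-0.003,0],[-0.0121,0,-0.0017,0],[-0.0122,0,-0.0004,0],[-0.0122,0,0.0009,0],[-0.012,0,0.0022,0],[-0.0117,0,0.0034,0],[-0.0113,0,0.0047,0],[-0.0107,0,0.0058,0],[0,0,0,0]]

```text
time_s: 5.15
tcp_pos: [0.5276, 0.2445, 0.2009]
ee_rot: [[0.991, 0.135, -0.002], [0.135, -0.991, -0.001], [-0.002, 0.001, -1.0]]
wrist_force: [-0.7, -1.0, 0.3]
gripper_width: 0.256
gripper_force: 30.0
```

Emit:
jog_arm:
  rows:
    - [[-0.0101,0,0.007,0],[-0.0093,0,0.008,0],[-0.0084,0,0.0089,0],[-0.0074,0,0.0098,0],[-0.0063,0,0.0105,0],[-0.0051,0,0.0111,0],[-0.0039,0,0.0116,0],[-0.0014,0,0.006,0],[0,0,0,0]]

```text
time_s: 6.28
tcp_pos: [0.477, 0.2375, 0.1275]
ee_rot: [[0.991, 0.135, -0.002], [0.135, -0.991, -0.001], [-0.002, 0.001, -1.0]]
wrist_force: [-2.1, -0.6, -0.2]
gripper_width: 0.254
gripper_force: 30.1
```

Emit:
jog_arm:
  rows:
    - [[-0.0003,0,0.002,0],[-0.0003,0,0.002,0],[0,0,0,0]]

```text
time_s: 6.65
tcp_pos: [0.4763, 0.2374, 0.1242]
ee_rot: [[0.991, 0.134, -0.001], [0.134, -0.991, -0.001], [-0.001, 0.0, -1.0]]
wrist_force: [-5.5, -0.3, 1.0]
gripper_width: 0.254
gripper_force: 30.0
```

Emit:
jog_arm:
  rows:
    - [[0,0,0.001,0],[0,0,0,0]]

```text
time_s: 6.9
tcp_pos: [0.4763, 0.2374, 0.1233]
ee_rot: [[0.991, 0.134, -0.001], [0.134, -0.991, -0.001], [-0.001, 0.0, -1.0]]
wrist_force: [-6.1, 1.6, 0.5]
gripper_width: 0.255
gripper_force: 30.1
```

Emit:
jog_arm:
  rows:
    - [[-0.0015,0,0.001,0],[0,0,0,0]]

```text
time_s: 7.15
tcp_pos: [0.4759, 0.2374, 0.1228]
ee_rot: [[0.991, 0.135, 0.001], [0.135, -0.991, 0.0], [0.001, -0.0, -1.0]]
wrist_force: [-2.3, -2.4, 2.6]
gripper_width: 0.252
gripper_force: 30.1
```

Emit:
jog_arm:
  rows:
    - [[0,0,0.001,0],[0,0,0,0]]

```text
time_s: 7.4
tcp_pos: [0.4759, 0.2374, 0.1225]
ee_rot: [[0.991, 0.135, 0.001], [0.135, -0.991, 0.0], [0.001, -0.0, -1.0]]
wrist_force: [-3.7, -1.3, 8.2]
gripper_width: 0.254
gripper_force: 30.1
```

Emit:
jog_arm:
  rows:
    - [[0,0,0,0],[0,0,0,0],[0,0,0,0],[0,0,0,0]]
  claw: 0.6

```text
time_s: 7.9
tcp_pos: [0.4756, 0.2376, 0.1213]
ee_rot: [[0.991, 0.135, 0.0], [0.135, -0.991, 0.0], [0.0, -0.0, -1.0]]
wrist_force: [0.5, -0.1, -1.0]
gripper_width: 0.572
gripper_force: 0.0
```

Emit:
jog_arm:
  rows:
    - [[0,0,-0.015,0],[0,0,-0.03,0],[0,0,-0.03,0],[-0.0055,0.038,0,0],[-0.0054,0.038,0,0],[-0.0054,0.038,0,0],[-0.0054,0.038,0,0],[0,0,0.03,0],[0,0,0.03,0],[0,0,0.02,0],[0,0,0.02,0],[0,0,0,0]]

```text
time_s: 9.4
tcp_pos: [0.4741, 0.0836, 0.0961]
ee_rot: [[0.991, 0.135, -0.002], [0.135, -0.991, -0.001], [-0.002, 0.001, -1.0]]
wrist_force: [-0.0, -0.3, -0.0]
gripper_width: 0.602
gripper_force: 0.0
```

Run:
```python
from h import *
i=capture("top");cv2.imwrite("pics/top1.png",cv2.resize(i[200:340,250:440,::-1],None,fx=4,fy=4,interpolation=2))
s=sense();print(s["tcp_pos"],s["wrist_force"])
```

```text
[0.47471534 0.08397699 0.09697463] [ 0.95513754 -0.24156724 -0.10654888]
```

View pics/top1.png

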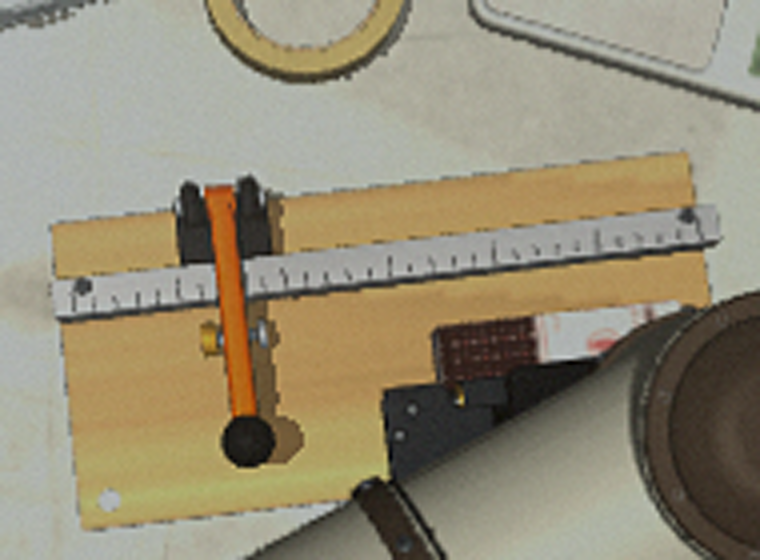

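The stop is down, with the ball at crop (247,440), and the carton is untouched. Pushing the carton towards the fence.

Emit:
jog_arm:
  rows:
    - [[0.008,0,0,0],[0.008,0,0,0],[0.004,0,0,0],[0.004,0,0,0],[0.004,0,0,0],[0.004,0,0,0],[0.004,0,0,0],[0.003,0,0,0],[0,0,0,0]]

```text
time_s: 10.58
tcp_pos: [0.5135, 0.0893, 0.0964]
ee_rot: [[0.991, 0.135, 0.001], [0.135, -0.991, 0.0], [0.001, -0.0, -1.0]]
wrist_force: [0.4, -1.1, 0.4]
gripper_width: 0.601
gripper_force: 0.0
```

Emit:
jog_arm:
  rows:
    - [[0.0015,0,0,0],[0.0015,0,0,0],[0,0,0,0]]

```text
time_s: 10.95
tcp_pos: [0.5162, 0.0896, 0.0964]
ee_rot: [[0.991, 0.135, 0.0], [0.135, -0.991, 0.0], [0.0, -0.0, -1.0]]
wrist_force: [-0.2, -1.4, -1.0]
gripper_width: 0.602
gripper_force: 0.1
```

Emit:
jog_arm:
  rows:
    - [[0.001,0,0,0],[0.001,0,0,0],[0,0,0,0]]

```text
time_s: 11.32
tcp_pos: [0.5182, 0.0899, 0.0964]
ee_rot: [[0.991, 0.135, 0.0], [0.135, -0.991, 0.0], [0.0, -0.0, -1.0]]
wrist_force: [-0.4, -0.1, 0.2]
gripper_width: 0.601
gripper_force: 0.1
```

Emit:
jog_arm:
  rows:
    - [[0.001,0,0,0],[0,0,0,0]]

```text
time_s: 11.58
tcp_pos: [0.5191, 0.09, 0.0964]
ee_rot: [[0.991, 0.135, 0.0], [0.135, -0.991, 0.0], [0.0, -0.0, -1.0]]
wrist_force: [0.6, 0.5, 0.5]
gripper_width: 0.6
gripper_force: 0.2
```

Emit:
jog_arm:
  rows:
    - [[0.001,0,0,0],[0,0,0,0]]

```text
time_s: 11.82
tcp_pos: [0.5198, 0.09, 0.0964]
ee_rot: [[0.991, 0.135, -0.001], [0.135, -0.991, -0.0], [-0.001, 0.0, -1.0]]
wrist_force: [-1.5, 0.5, 0.5]
gripper_width: 0.598
gripper_force: 0.8
```

Emit:
jog_arm:
  rows:
    - [[0.0007,0,0,0],[0,0,0,0]]

```text
time_s: 12.08
tcp_pos: [0.5198, 0.0899, 0.0963]
ee_rot: [[0.991, 0.135, -0.002], [0.135, -0.991, -0.001], [-0.002, 0.0, -1.0]]
wrist_force: [-4.1, 0.8, 3.3]
gripper_width: 0.598
gripper_force: 2.4
```

Emit:
jog_arm:
  rows:
    - [[0.0007,0,0,0],[0,0,0,0]]

```text
time_s: 12.32
tcp_pos: [0.52, 0.0899, 0.0963]
ee_rot: [[0.991, 0.135, -0.003], [0.135, -0.991, -0.001], [-0.003, 0.001, -1.0]]
wrist_force: [-6.5, 0.9, 4.6]
gripper_width: 0.6
gripper_force: 3.2
```

The carton is flush. Now I retract, lift and go behind its rear end with the tool turned 90° to keep clear of the power strip's plug.

Emit:
jog_arm:
  rows:
    - [[-0.025,0,0,0],[0,0,-0.05,0],[0,0,-0.05,0],[0.0242,0.0474,0,0],[0.0242,0.0474,0,0],[0,0,0,-0.17453],[0,0,0,-0.17453],[0,0,0,-0.17453],[0,0,0,-0.17453],[0,0,0,-0.17453],[0,0,0,-0.17453],[0,0,0,-0.17453],[0,0,0,-0.17453],[0,0,0,-0.17453],[0,0,0,0],[0,0,0,0]]
  claw: 0

```text
time_s: 14.32
tcp_pos: [0.5578, -0.0005, 0.1965]
ee_rot: [[-0.132, 0.991, 0.001], [0.991, 0.132, 0.0], [-0.0, 0.001, -1.0]]
wrist_force: [-0.5, 0.2, -0.4]
gripper_width: 0.008
gripper_force: 0.0
```

Run:
```python
from h import *
import pickle
s=sense();m=camera_model("wrist");i=capture("wrist");cv2.imwrite("pics/w2.png",i[...,::-1]);pickle.dump(m,open("w2.pkl","wb"))
c0=np.array([.529,.168]);th=np.radians(7.7);X=np.array([np.cos(th),np.sin(th)]);Y=np.array([-X[1],X[0]])
p=np.array(s["tcp_pos"])[:2]-c0;print(s["tcp_pos"],np.array(s["ee_rot"]).round(3),p@X,p@Y,s["joints"],s["gripper_width"],s["wrist_force"])
```

```text
[ 5.57838196e-01 -4.91537309e-04  1.96548751e-01] [[-0.132  0.991  0.001]
 [ 0.991  0.132  0.   ]
 [-0.     0.001 -1.   ]] 0.006002629082871209 -0.17083620260227772 [ 1.66016391e+01  2.06183031e+01 -1.67563021e+01  1.65299482e-02
 -5.25542265e+01  1.70990353e+02] 0.007919577542277857 [-0.48155995  0.15944794 -0.44004181]
```

View pics/w2.png

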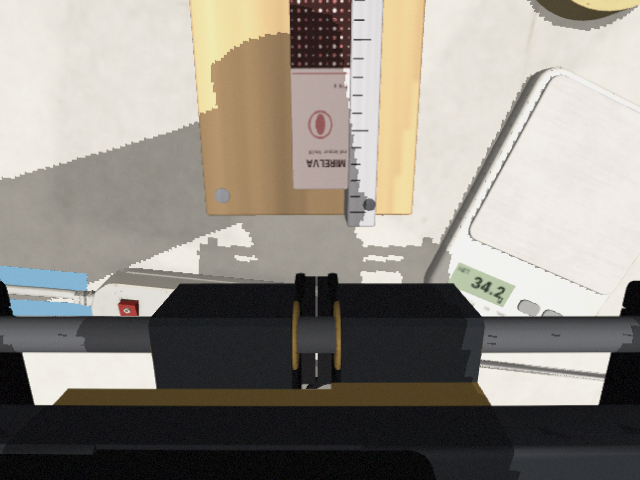

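The wrist view shows the carton flush along the fence (both edges at u≈349), with its rear end at row 188, u 293–348. The power strip's near edge is at about row 275.

Run:
```python
from h import *
import pickle
m=pickle.load(open("w2.pkl","rb"))
c0=np.array([.529,.168]);th=np.radians(7.7);X=np.array([np.cos(th),np.sin(th)]);Y=np.array([-X[1],X[0]])
for v in[(293,188,.046),(348,188,.046),(349,100,.046),(349,20,.046),(130,272,.04),(500,290,.04)]:
    w=onz(m,*v);p=w[:2]-c0;print(v,w.round(4),(p@X).round(4),(p@Y).round(4))
```

```text
(293, 188, 0.046) [0.539  0.0335 0.046 ] -0.0081 -0.1346
(348, 188, 0.046) [0.5732 0.038  0.046 ] 0.0263 -0.1347
(349, 100, 0.046) [0.5658 0.0897 0.046 ] 0.026 -0.0825
(349, 20, 0.046) [0.5592 0.1319 0.046 ] 0.0251 -0.0398
(130, 272, 0.04) [ 0.4351 -0.0393  0.04  ] -0.1209 -0.1928
(500, 290, 0.04) [ 0.689  -0.0191  0.04  ] 0.1335 -0.2069
```

Emit:
jog_arm:
  rows:
    - [[0.008,0,0,0],[0,0,0.035,0],[0,0,0.035,0],[0,0,0.03,0],[0,0,0,0],[0.008,0,0,0],[0.006,0,0,0],[0.003,0,0,0],[0.003,0,0,0],[0.003,0,0,0],[0,0,0,0]]

```text
time_s: 15.75
tcp_pos: [0.5531, 0.0304, 0.0964]
ee_rot: [[-0.135, 0.991, -0.0], [0.991, 0.135, 0.0], [0.0, -0.0, -1.0]]
wrist_force: [0.7, 0.2, 0.4]
gripper_width: 0.008
gripper_force: 0.0
```

Emit:
jog_arm:
  rows:
    - [[0.004,0,0,0],[0.004,0,0,0],[0.004,0,0,0],[0.004,0,0,0],[0.004,0,0,0],[0.004,0,0,0],[0.004,0,0,0],[0.004,0,0,0],[0.004,0,0,0],[0.004,0,0,0],[0.004,0,0,0],[0.004,0,0,0],[0,0,0,0]]

```text
time_s: 17.38
tcp_pos: [0.5468, 0.0782, 0.0965]
ee_rot: [[-0.135, 0.991, 0.0], [0.991, 0.135, 0.0], [0.0, 0.0, -1.0]]
wrist_force: [-0.5, 0.6, -0.3]
gripper_width: 0.006
gripper_force: 0.0
```

Emit:
jog_arm:
  rows:
    - [[0.003,0,0,0],[0.003,0,0,0],[0.003,0,0,0],[0.003,0,0,0],[0.002,0,0,0],[0.002,0,0,0],[0.001,0,0,0],[0,0,0,0]]

```text
time_s: 18.38
tcp_pos: [0.5444, 0.0948, 0.0964]
ee_rot: [[-0.135, 0.991, 0.0], [0.991, 0.135, 0.0], [0.0, 0.0, -1.0]]
wrist_force: [-0.2, -0.2, -0.6]
gripper_width: 0.003
gripper_force: 0.0
```

Emit:
jog_arm:
  rows:
    - [[0.001,0,0,0],[0.001,0,0,0],[0,0,0,0]]

```text
time_s: 18.75
tcp_pos: [0.5441, 0.0967, 0.0964]
ee_rot: [[-0.135, 0.991, -0.0], [0.991, 0.135, 0.0], [0.0, -0.0, -1.0]]
wrist_force: [-0.1, -1.1, 0.2]
gripper_width: 0.003
gripper_force: 0.1
```

Emit:
jog_arm:
  rows:
    - [[0.001,0,0,0],[0,0,0,0]]

```text
time_s: 19.0
tcp_pos: [0.544, 0.0977, 0.0964]
ee_rot: [[-0.135, 0.991, -0.0], [0.991, 0.135, 0.0], [0.0, -0.0, -1.0]]
wrist_force: [-1.3, -0.3, -0.2]
gripper_width: 0.008
gripper_force: 0.1
```

Emit:
jog_arm:
  rows:
    - [[0.001,0,0,0],[0,0,0,0]]

```text
time_s: 19.25
tcp_pos: [0.5438, 0.0987, 0.0964]
ee_rot: [[-0.135, 0.991, -0.0], [0.991, 0.135, 0.0], [0.0, -0.0, -1.0]]
wrist_force: [-0.1, -0.1, -0.1]
gripper_width: 0.005
gripper_force: 0.0
```

Emit:
jog_arm:
  rows:
    - [[0.001,0,0,0],[0,0,0,0]]

```text
time_s: 19.5
tcp_pos: [0.5437, 0.0997, 0.0965]
ee_rot: [[-0.135, 0.991, 0.0], [0.991, 0.135, 0.0], [0.0, 0.0, -1.0]]
wrist_force: [-0.6, -0.6, 0.9]
gripper_width: 0.001
gripper_force: 0.0
```

Emit:
jog_arm:
  rows:
    - [[0.001,0,0,0],[0,0,0,0]]

```text
time_s: 19.75
tcp_pos: [0.5436, 0.1006, 0.0965]
ee_rot: [[-0.135, 0.991, 0.0], [0.991, 0.135, 0.0], [0.0, 0.0, -1.0]]
wrist_force: [-0.0, -0.8, 0.7]
gripper_width: 0.006
gripper_force: 0.0
```

Emit:
jog_arm:
  rows:
    - [[0.001,0,0,0],[0,0,0,0]]

```text
time_s: 20.0
tcp_pos: [0.5435, 0.1016, 0.0965]
ee_rot: [[-0.135, 0.991, 0.0], [0.991, 0.135, 0.0], [0.0, 0.0, -1.0]]
wrist_force: [-0.6, -0.3, 1.0]
gripper_width: 0.007
gripper_force: 0.0
```

Emit:
jog_arm:
  rows:
    - [[0.001,0,0,0],[0,0,0,0]]

```text
time_s: 20.25
tcp_pos: [0.5433, 0.1026, 0.0965]
ee_rot: [[-0.135, 0.991, 0.0], [0.991, 0.135, 0.0], [0.0, 0.0, -1.0]]
wrist_force: [0.1, 0.1, 0.1]
gripper_width: 0.006
gripper_force: 0.0
```

Emit:
jog_arm:
  rows:
    - [[0.001,0,0,0],[0,0,0,0]]

```text
time_s: 20.5
tcp_pos: [0.5431, 0.1032, 0.0965]
ee_rot: [[-0.135, 0.991, -0.0], [0.991, 0.135, -0.0], [-0.0, -0.0, -1.0]]
wrist_force: [-0.2, -2.3, 1.0]
gripper_width: 0.004
gripper_force: 1.1
```

Emit:
jog_arm:
  rows:
    - [[0.001,0,0,0],[0,0,0,0]]

```text
time_s: 20.75
tcp_pos: [0.5428, 0.1034, 0.0965]
ee_rot: [[-0.135, 0.991, -0.001], [0.991, 0.135, -0.002], [-0.002, -0.001, -1.0]]
wrist_force: [1.0, -5.9, 1.1]
gripper_width: 0.005
gripper_force: 3.0
```

Contact at about 5–6 N. Holding it steady.

Emit:
jog_arm:
  rows:
    - [[0,0,0,0],[0,0,0,0],[0,0,0,0],[0,0,0,0],[0,0,0,0],[0,0,0,0],[0,0,0,0],[0,0,0,0]]

```text
time_s: 21.75
tcp_pos: [0.5428, 0.1034, 0.0965]
ee_rot: [[-0.134, 0.991, -0.001], [0.991, 0.134, -0.002], [-0.001, -0.001, -1.0]]
wrist_force: [0.7, -6.8, 1.4]
gripper_width: 0.006
gripper_force: 3.0
```

Run:
```python
from h import *
m=camera_model("top");i=capture("top");cv2.imwrite("pics/top2.png",cv2.resize(i[200:340,250:440,::-1],None,fx=4,fy=4,interpolation=2))
s=sense();print(s["tcp_pos"],s["wrist_force"])
```

```text
[0.54280221 0.10339288 0.09648076] [ 0.12377313 -6.12725084  0.9780146 ]
```

View pics/top2.png

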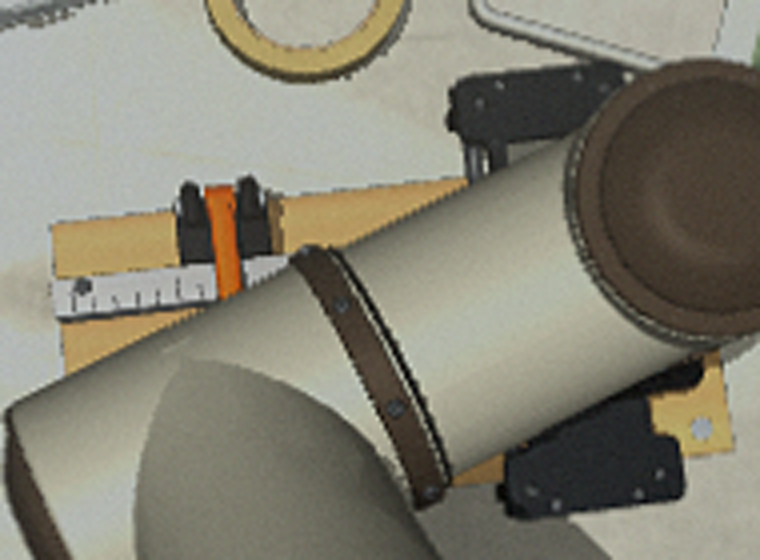

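The arm hides the contact, but the force is steady at about 6 N. Backing off and going to the ball.

Emit:
jog_arm:
  rows:
    - [[-0.001,0,0,0],[-0.002,0,0,0],[-0.004,0,0,0],[-0.008,0,0,0],[0,0,-0.05,0],[0,0,-0.06,0],[0,0,0,0.17453],[0,0,0,0.17453],[0,0,0,0.17453],[0,0,0,0.17453],[0,0,0,0.17453],[0,0,0,0.17453],[0,0,0,0.17453],[0,0,0,0.17453],[0,0,0,0.17453],[0,0,0,0],[-0.016,-0.052,0,0],[-0.016,-0.052,0,0],[-0.016,-0.052,0,0],[0,0,0,0]]
  claw: 0.6

```text
time_s: 24.3
tcp_pos: [0.4754, 0.2407, 0.2067]
ee_rot: [[0.99, 0.143, 0.001], [0.143, -0.99, 0.001], [0.001, -0.001, -1.0]]
wrist_force: [-0.3, 0.0, -0.7]
gripper_width: 0.599
gripper_force: 0.0
```

Run:
```python
from h import *
import pickle
s=sense();m=camera_model("wrist");i=capture("wrist");cv2.imwrite("pics/w3.png",i[...,::-1]);pickle.dump(m,open("w3.pkl","wb"))
R=np.array(s["ee_rot"]);print(s["tcp_pos"],R.round(3),s["joints"],s["gripper_width"])
print("to ball, tool axes",R.T@(np.array([.4759,.2374,.1233])-s["tcp_pos"]))
```

```text
[0.47540398 0.2406757  0.20668422] [[ 0.99   0.143  0.001]
 [ 0.143 -0.99   0.001]
 [ 0.001 -0.001 -1.   ]] [ 4.42980809e+01  1.77502569e+01 -1.94695830e+01 -1.13935091e-02
 -5.27193983e+01  5.39339681e+01] 0.5992286069548377
to ball, tool axes [-4.14236125e-05  3.37569462e-03  8.33816925e-02]
```

View pics/w3.png

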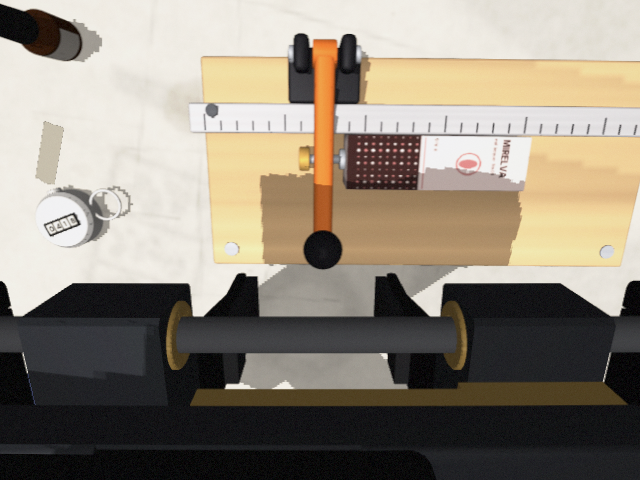

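The wrist view shows the carton flush with the fence and its end at the screw nose, near (346,160). The ball is at (322,250). Descending to pinch it.

Emit:
jog_arm:
  rows:
    - [[0,0,0.03,0],[0,0,0.03,0],[0,0,0.023,0],[0,0,0,0],[0,0,0,0]]

```text
time_s: 24.98
tcp_pos: [0.4773, 0.2376, 0.1243]
ee_rot: [[0.991, 0.135, 0.001], [0.135, -0.991, 0.001], [0.001, -0.001, -1.0]]
wrist_force: [0.4, -0.3, 0.9]
gripper_width: 0.596
gripper_force: 0.0
```

Emit:
jog_arm:
  rows:
    - [[0,0,0,0],[0,0,0,0],[0,0,0,0],[0,0,0,0],[0,0,0,0],[0,0,0,0]]
  claw: 0

```text
time_s: 25.72
tcp_pos: [0.4766, 0.2376, 0.1237]
ee_rot: [[0.991, 0.135, 0.0], [0.135, -0.991, -0.0], [0.0, 0.0, -1.0]]
wrist_force: [-0.4, -2.6, 2.5]
gripper_width: 0.256
gripper_force: 30.0
```

Run:
```python
import numpy as np
r=.1148;th=np.linspace(0,103.1,19);a=np.radians(10.04+th);x=-r*np.cos(a);z=r*np.sin(a)
for p in zip(np.diff(x).round(4),(-np.diff(z)).round(4)):print("[%.4f, 0, %.4f, 0]"%p,end=", ")
```

```text
[0.0026, 0, -0.0112, 0], [0.0037, 0, -0.0109, 0], [0.0047, 0, -0.0105, 0], [0.0058, 0, -0.0099, 0], [0.0067, 0, -0.0093, 0], [0.0076, 0, -0.0086, 0], [0.0084, 0, -0.0078, 0], [0.0092, 0, -0.0069, 0], [0.0098, 0, -0.0060, 0], [0.0104, 0, -0.0049, 0], [0.0108, 0, -0.0039, 0], [0.0111, 0, -0.0028, 0], [0.0113, 0, -0.0017, 0], [0.0115, 0, -0.0005, 0], [0.0115, 0, 0.0006, 0], [0.0113, 0, 0.0018, 0], [0.0111, 0, 0.0029, 0], [0.0108, 0, 0.0040, 0],
```

Emit:
jog_arm:
  rows:
    - [[0.0013,0,-0.0056,0],[0.0013,0,-0.0056,0],[0.0037,0,-0.0109,0],[0.0047,0,-0.0105,0],[0.0058,0,-0.0099,0],[0.0067,0,-0.0093,0],[0.0076,0,-0.0086,0],[0.0084,0,-0.0078,0],[0.0092,0,-0.0069,0],[0,0,0,0]]

```text
time_s: 26.98
tcp_pos: [0.5258, 0.2443, 0.1996]
ee_rot: [[0.991, 0.135, 0.002], [0.135, -0.991, 0.0], [0.002, 0.0, -1.0]]
wrist_force: [-1.0, -3.2, 2.1]
gripper_width: 0.256
gripper_force: 30.0
```

Emit:
jog_arm:
  rows:
    - [[0.0098,0,-0.006,0],[0.0104,0,-0.0049,0],[0.0108,0,-0.0039,0],[0.0111,0,-0.0028,0],[0.0113,0,-0.0017,0],[0.0115,0,-0.0005,0],[0.0115,0,0.0006,0],[0.0113,0,0.0018,0],[0.0055,0,0.0014,0],[0.0055,0,0.0015,0],[0,0,0,0]]

```text
time_s: 28.35
tcp_pos: [0.6239, 0.2578, 0.2135]
ee_rot: [[0.991, 0.135, 0.003], [0.135, -0.991, 0.001], [0.003, -0.0, -1.0]]
wrist_force: [1.2, -4.5, 4.8]
gripper_width: 0.251
gripper_force: 30.1
```

Emit:
jog_arm:
  rows:
    - [[0.0054,0,0.0018,0],[0.0054,0,0.0019,0],[0,0,0,0]]

```text
time_s: 28.72
tcp_pos: [0.6343, 0.2592, 0.2098]
ee_rot: [[0.991, 0.135, 0.002], [0.135, -0.991, 0.001], [0.002, -0.0, -1.0]]
wrist_force: [2.8, -3.8, 4.4]
gripper_width: 0.256
gripper_force: 30.1
```

Emit:
jog_arm:
  rows:
    - [[0.0015,0,0.0007,0],[0,0,0,0]]

```text
time_s: 28.98
tcp_pos: [0.6353, 0.2594, 0.2094]
ee_rot: [[0.991, 0.135, 0.002], [0.135, -0.991, 0.001], [0.002, -0.0, -1.0]]
wrist_force: [1.6, -5.0, 5.3]
gripper_width: 0.259
gripper_force: 30.1
```

Emit:
jog_arm:
  rows:
    - [[0.0015,0,0.0009,0],[0,0,0,0]]

```text
time_s: 29.22
tcp_pos: [0.6363, 0.2595, 0.2089]
ee_rot: [[0.991, 0.135, 0.001], [0.135, -0.991, 0.0], [0.001, -0.0, -1.0]]
wrist_force: [-1.2, -4.7, 7.9]
gripper_width: 0.253
gripper_force: 30.1
```

Emit:
jog_arm:
  rows:
    - [[0.0015,0,0.0007,0],[0,0,0,0]]

```text
time_s: 29.48
tcp_pos: [0.6368, 0.2596, 0.2087]
ee_rot: [[0.991, 0.135, -0.001], [0.135, -0.991, -0.001], [-0.001, 0.001, -1.0]]
wrist_force: [-4.5, -3.5, 10.4]
gripper_width: 0.258
gripper_force: 30.1
```

End stop felt. Releasing and lifting away.

Emit:
jog_arm:
  rows:
    - [[0,0,0,0],[0,0,0,0],[0,0,0,0],[0,0,0,0],[0,0,0,0]]
  claw: 0.7

```text
time_s: 30.1
tcp_pos: [0.6377, 0.2598, 0.2067]
ee_rot: [[0.991, 0.135, -0.0], [0.135, -0.991, 0.0], [-0.0, -0.0, -1.0]]
wrist_force: [0.3, 0.4, -0.2]
gripper_width: 0.675
gripper_force: 0.0
```

Emit:
jog_arm:
  rows:
    - [[0,0,-0.02,0],[0,0,-0.04,0],[0,0,-0.05,0],[-0.04,0,-0.03,0],[-0.04,-0.03,-0.02,0],[-0.04,-0.03,0,0],[-0.02,-0.03,0,0],[0,0,0,0],[0,0,0,0]]

```text
time_s: 31.22
tcp_pos: [0.487, 0.3299, 0.3671]
ee_rot: [[0.991, 0.135, 0.0], [0.135, -0.991, -0.0], [0.0, 0.0, -1.0]]
wrist_force: [1.0, 0.3, 0.2]
gripper_width: 0.697
gripper_force: 0.0
```

Run:
```python
from h import *
import pickle
s=sense();m=camera_model("wrist");i=capture("wrist");cv2.imwrite("pics/w4.png",i[...,::-1]);pickle.dump(m,open("w4.pkl","wb"))
print(s["time_s"],s["tcp_pos"],s["wrist_force"])
c0=np.array([.529,.168]);th=np.radians(7.7);X=np.array([np.cos(th),np.sin(th)]);Y=np.array([-X[1],X[0]])
w=c0+.115*X+.076*Y;print("ball expected px",proj(m,[*w,.1575]))
w=c0+.104*X+.076*Y;print("at 1.70",proj(m,[*w,.1617]))
```

```text
31.225 [0.48703584 0.32989295 0.36706211] [1.04601931 0.263635   0.24040117]
ball expected px [444.16057599  35.52623903]
at 1.70 [444.71786397  51.38772878]
```

View pics/w4.png

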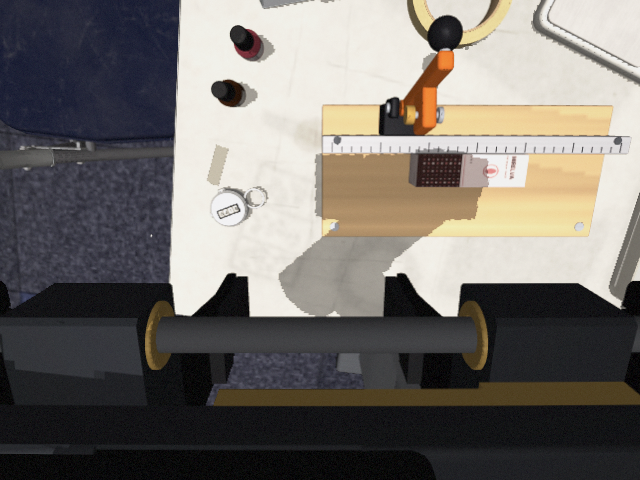

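The ball is at (445,34), against (444,35.5) expected for fully up. The carton is flush against the fence where it was gauged, and nothing else has moved. Handing in.

```bash
python3 -c "
from station import *
print(finish_job())"
```

```text
the job is handed in; nothing more can be done
None
```

I flipped the stop down, pushed the carton flush to the fence, slid it against the screw nose with a steady push of about 6 N, flipped the stop fully up again, and handed the job in at about 31 s; no verdict was returned.

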